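# Reset the water filter's usage counter

## Task

The water filter has a fresh cartridge: turn its latch a full quarter turn to release the clear splash cover, lift the cover off and set it down (do not drop it) flat and right way up on the worktop beside the unit, where it will be collected for washing. Then turn the usage-counter knob anticlockwise all the way back to its zero stop, leaving the latch open and not disturbing the mug and the soap bottle.

Things in the scene. Friction and masses are not known exactly. Their poses are not given: they have to be found in the camera images.
- unit: Fixed water filter, white housing 200 (x) x 310 (y) x 70 mm high, flat deck on top; origin: centre of its underside, z up; yaw varies. Behind it (unit x +100 to +173 mm) lies a cartridge 75 mm high with a thin spout at x 136 to 195, y +90, 168 mm high. 5 mm ribs locate the cover with 3 mm play. Latch axis at unit x 0, y -100 mm; counter axis and cover's seat centre at x 0, y +22 mm
- latch (a joint): Quarter-turn latch, rad: 0 = closed (flat steel tab points to unit +y, over the cover's flange, and holds the cover down), pi/2 = fully open, hard stop; grows anticlockwise seen from above; starts at 0 to 0.1; stays where it is left (friction about 0.06 N m). The tab reaches 46 mm from the axis, 8 to 13 mm above the deck
- latch_grip (a point): On the latch's axis, 34 mm above the deck (104 mm above the worktop), inside its upright black grip rib: 60 mm long (centred on the axis), 14 mm thick, 13 to 46 mm above the deck. The point's x axis lies along the rib, towards the tab: at joint value q it points at unit yaw + pi/2 + q
- cover: Loose splash cover, about 260 g: upside-down clear box 134 x 134 x 60 mm high, 4 mm walls, grey flanges 22 mm wide, 6 mm thick at the foot of its +y and -y sides (178 mm over all in y), bar handle on top. Origin: centre of its underside, z up. At first it sits on the unit's deck over the counter knob, aligned with the unit. Lift it straight up 60 mm or more to clear the knob
- cover_handle (a point): In the cover's grey bar handle, 88 mm above the cover's underside, over its centre. The bar lies along the cover's y axis, 100 mm long, 14 mm wide, from 84 to 96 mm above the underside, on two feet 44 mm either side of the middle, with 24 mm of free space below it
- counter (a joint): Usage counter knob, rad: 0 = at the zero stop (hard), grows clockwise seen from above, up to 2.75; to reset it turn it anticlockwise. Stays where it is left (friction about 0.06 N m). Starts between 0.9 and 2.6
- counter_grip (a point): On the counter knob's axis, 33.5 mm above the deck (103.5 above the worktop), in its black grip bar: 68 mm long (38 mm behind to 30 mm ahead of the axis), 14 mm thick, 11 to 44 mm above the deck. A low nose 50 mm from the axis, with a pale line at that end of the bar, is the pointer. Site x axis is along the nose: at value q it points at unit yaw - q
- mug: Blue mug, bystander, 84 mm diameter, 95 mm high; origin at the centre of its underside. Mug and bottle stand far left and far right of the unit, either way round; a green tin stands fixed beyond the unit, out of the way
- soap: Clear soap bottle, bystander, 64 mm diameter, about 180 mm high; origin at the centre of its underside
- zero_stop (a point): Top of the small steel zero-stop post, 16 mm above the deck, at the edge of the pale dial, 47 mm from the counter's axis towards unit +x (away from the robot). With the counter at zero the nose points to unit +x and its side lies against this post
There are look-alikes about, which are no part of the job. Several things have the shape of the cover; the one meant has the colours described above.

How it is judged:
By the outcome, as a careful person would: the job done as asked, in the order asked, and still so for the second after the job is handed in, with the robot touching nothing.
It also fails if it takes over 72 s, if anything falls off the work surface, if the arm or the gripper's body presses on something with over 40 N, if the wrist force passes 120 N, or if a joint passes its speed limit or range.

## Robot

A 6-joint arm with a two-finger parallel gripper is mounted at the origin on the work surface. World frame = base frame: x ahead of the robot, y to its left, z up, the work surface at z = 0. Lengths are in m, angles in rad, forces in N, time in s.
With the tool pointing down it reaches from about 0.425 to 0.95 m from the base axis. Payload 3.5 kg.
Tool frame: the origin (TCP) lies midway between the tips of the shut fingers; the grasp point (between the pads) lies 19 mm behind it; z points along the fingers, y is the line along which they close (so a half turn about z gives the same grasp; the last joint's range is limited). The gripper opens to 85 mm and grips with 20 to 120 N. Pads are 22 mm wide; open, the fingers measure 114 mm over their backs; the gripper's body (76 mm by 85 mm) begins 54 mm behind the grasp point. The pads swing forward as they close: fully open they stand 13 mm farther back than shut.
Start: joints at [1.092, 0.286, 1.577, -0, 1.279, -0.15], TCP at [0.218, 0.639, 0.198] pointing down, gripper open.
Joint ranges: [-2.77, 2.77], [-0.9, 2.22], [0.21, 2.48], [-1.53, 4.67], [0.24, 2.81], [-2.84, 2.84]. Speed limits (rad/s): [2.79, 2.79, 3.14, 3.14, 3.14, 3.14].

## Interface

Orientations are given as a unit quaternion [x, y, z, w].
In Python, from plant import ctrl, cams, order gives the robot as it stands.
- The arm moves only by the tool move_arm, never from a script. Its argument "plan" is one flat list of numbers, 7 for each row, row after row: the shift along the world's x, y, z in mm, then the turn, a rotation vector about the world's x, y, z in degrees, then the finger opening in mm, from 0 to 85.4. A call has 1 to 12 rows; each row shifts and turns the commanded pose from where the row before left it; what a row does not reach is not made up. A row lasts 1/10 s, in which the tool goes at most 50 mm and 8.59 degrees, less where a joint would pass 70% of its speed; a pose out of reach is approached as far as the arm can. A call is refused whole if a number of a shift passes 50 or a number of a turn 8.59, either way. A call with a gripper value outside its range is refused whole. The fingers move at their own pace and stop on an object; "newtons" is the grip in N (left out, the last holds). Time passes only in rows, so rows that do not move let the fingers close. It gives the time, the measured TCP pose, the force, the opening and the grip force at its end, in the units of the state.
- ctrl.get_state(): the state, without advancing time (a new reading comes with each control period).
- cams.read_camera(name): name is "scene" or "side" or "wrist"; returns a dict with "color" (400x640x3 uint8, red, green, blue), "fov_y" (degrees; the focal length in pixels is half the picture's height over the tangent of half this angle, whatever the lens; pixels are square), "cx", "cy" (the principal point, pixels), "k1" (the pictures are not rectified: a ray, as slopes to the right and down, at radius r is drawn at 1 + k1 r^2 times it, then the intrinsics apply), "origin" and "orientation" of the camera in the world; the wrist camera has in their place "T_tool_cam" (4x4, takes a point from camera to tool coordinates, whose origin is the TCP and whose axes are the flange's). Camera axes: x right, y up, looking along -z (the intrinsics and any distortion apply to the point x, -y, -z); pixel columns grow to the right and rows downward; lengths in m; the calibration is good to about 2 mm. A picture is of the moment at which its call begins: read the wrist's pose just before it. There is no depth.
- order.sign_off(): hands the job in; it is judged then, once.
The state is a dict: "time": time; "qpos": joint angles; "dq": joint speeds; "joint_efforts": joint torques, N m; "eef_pos": TCP position; "tcp_rot": TCP orientation; "contact_force": force on the tool from outside, world axes, zero at the start; "wrist_torque": the same for the moment, N m; "opening": opening from 0.0 (shut) to 1.0 (fully open); "finger_force": force on a finger pad.
Only numpy, scipy, OpenCV 4.12 (cv2) and the standard library are available. Lean on these libraries where they do the work, as an engineer would, in place of code of your own. Each camera call takes 0.05 s, during which the arm holds its last target. There are 200 camera calls.

## Working session

There is one attempt and no reset: what is moved stays moved. The work goes in short steps, Python scripts to look and compute and a tool call to move; the robot and the scene stay as the last step left them, time stands still between calls to the robot, and variables do not carry over. Pictures are saved under pics/ and viewed, at most 10 in all, crops included, and the job is handed in when it is done.

Besides the shell and the picture viewer there is one more tool, called after ">>>" by a JSON object that holds its "fn" and its "kwargs", one argument or row to a line. move_arm: Moves the arm, as the interface text tells. Its arguments: {"type":"object","properties":{"plan":{"type":"array","items":{"type":"number"}},"newtons":{"type":"number"}},"required":["plan"]}

```bash
mkdir -p pics; ls; cat > h.py <<'E'
import numpy as np, cv2
from scipy.spatial.transform import Rotation as R
from plant import ctrl,cams,order
def snap(name,fn):
    s=ctrl.get_state(); c=cams.read_camera(name)
    if name=='wrist':
        T=np.eye(4);T[:3,:3]=R.from_quat(s['tcp_rot']).as_matrix();T[:3,3]=s['eef_pos'];T=T@np.array(c['T_tool_cam'])
    else:
        T=np.eye(4);T[:3,:3]=R.from_quat(c['orientation']).as_matrix();T[:3,3]=c['origin']
    cv2.imwrite(f'pics/{fn}.png',c['color'][:,:,::-1])
    np.savez(f'pics/{fn}.npz',T=T,p=[200/np.tan(np.radians(c['fov_y']/2)),c['cx'],c['cy'],c['k1']],im=c['color'])
def load(fn):
    d=np.load(f'pics/{fn}.npz');return d['T'],d['p'],d['im']
def at(fn,u,v,z):
    T,(f,cx,cy,k),_=load(fn)
    d=np.array([(u-cx)/f,(v-cy)/f]);q=d.copy()
    for _ in range(30): q=d/(1+k*(q@q))
    r=T[:3,:3]@np.array([q[0],-q[1],-1]);o=T[:3,3]
    return o+r*(z-o[2])/r[2]
def px(fn,P):
    T,(f,cx,cy,k),_=load(fn)
    c=(np.array(P)-T[:3,3])@T[:3,:3]; q=np.array([c[0],-c[1]])/-c[2]
    return q*(1+k*(q@q))*f+[cx,cy]
E
python3 - <<'E'
from h import *
s=ctrl.get_state();print(s)
a=[]
for n in('scene','side','wrist'): snap(n,n+'0')
i=cv2.imread('pics/scene0.png');cv2.imwrite('pics/s0.png',cv2.resize(i,(800,500)))
for n in('scene0','side0'):
    T,p,_=load(n);print(n,T.round(3).tolist(),p)
E
```

```text
pics
{'time': 0.0, 'qpos': array([ 1.09201287e+00,  2.87175880e-01,  1.57815910e+00, -2.90956998e-05,
        1.27858732e+00, -1.50036364e-01]), 'dq': array([-2.05479598e-03, -1.83724100e-04, -7.12560028e-05, -7.05375494e-04,
       -1.47165899e-03, -1.61609601e-04]), 'joint_efforts': array([ 5.60123244e-04, -4.05986273e+01, -2.92628467e+01, -1.11746915e-04,
        5.92244192e-03, -5.39413762e-06]), 'eef_pos': array([0.21759397, 0.63820081, 0.19645014]), 'tcp_rot': array([ 1.63630093e-01,  9.86521077e-01, -1.11203120e-03, -3.46984874e-04]), 'contact_force': array([ 0.03659825, -0.07542349, -0.38626325]), 'wrist_torque': array([ 0.0166798 ,  0.00357383, -0.01347243]), 'finger_force': 0.0, 'opening': 1.003213340366762}
scene0 [[0.869, -0.374, 0.323, 0.81], [0.494, 0.639, -0.59, -0.622], [0.014, 0.672, 0.74, 0.975], [0.0, 0.0, 0.0, 1.0]] [ 3.78944864e+02  3.13156448e+02  2.01528867e+02 -4.65288640e-02]
side0 [[-0.994, 0.083, -0.073, 0.339], [-0.11, -0.701, 0.705, 1.081], [0.008, 0.709, 0.706, 1.134], [0.0, 0.0, 0.0, 1.0]] [ 4.19082996e+02  3.29497091e+02  2.03015991e+02 -5.84638474e-02]
```

View pics/s0.png

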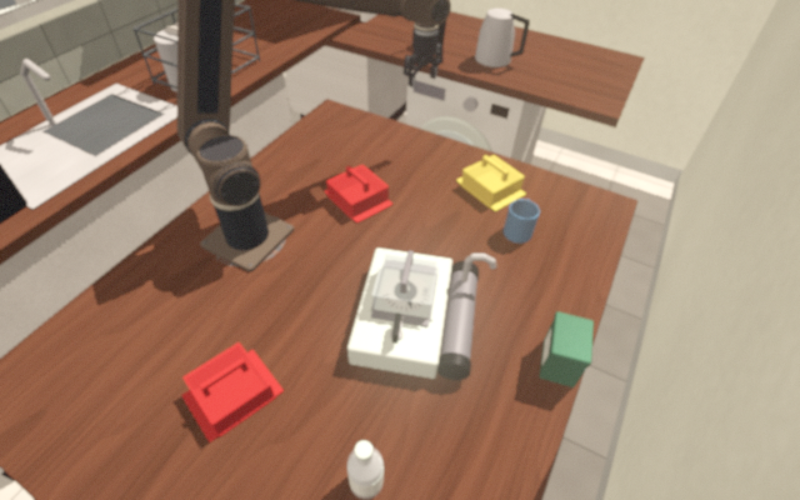

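View pics/side0.png

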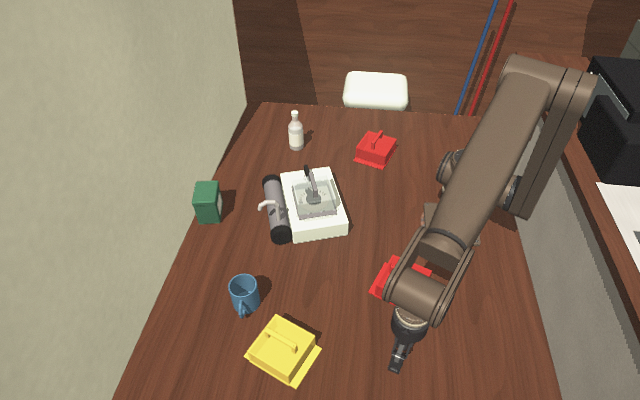

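The scene shows four cover-shaped things (800-px view): red (358,190), red (230,388), yellow (492,180), and clear with grey on the white unit (405,290). The last one matches the description. The mug is at (521,222), the soap bottle at (365,470) and the green tin at (570,348). I'll check the choice in a close crop.

```bash
python3 - <<'E'
import cv2
i=cv2.imread('pics/scene0.png')[190:310,270:400];cv2.imwrite('pics/c0.png',cv2.resize(i,None,fx=5,fy=5,interpolation=cv2.INTER_CUBIC)[:600])
E
```

```text
(no output)
```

View pics/c0.png

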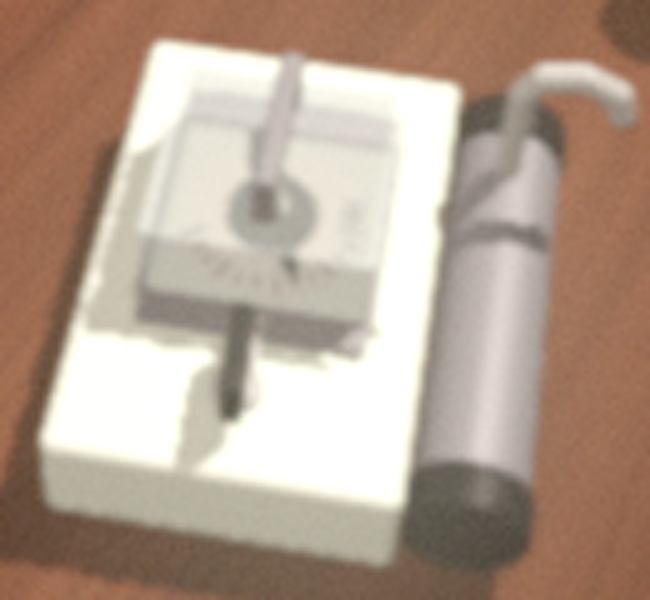

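Crop: a clear box with a grey flange and handle on the white unit, so it's the right one. Deck corners at crop (155,42), (462,85), (405,503), (40,442). The latch rib is at (238,360).

```bash
python3 - <<'E'
from h import *
from scipy.optimize import least_squares
uv=[(155,42),(462,85),(405,503),(40,442)];L=[(-.1,.155),(.1,.155),(.1,-.155),(-.1,-.155)]
W=[at('scene0',270+u/5,190+v/5,.07)[:2] for u,v in uv];print(np.round(W,4))
def f(p):
    c,s=np.cos(p[2]),np.sin(p[2]);return np.ravel([np.array([p[0]+c*x-s*y,p[1]+s*x+c*y])-w for (x,y),w in zip(L,W)])
r=least_squares(f,[.6,0,0]);print(r.x,np.degrees(r.x[2]),r.fun.round(4))
x,y,a=r.x;c,s=np.cos(a),np.sin(a);U=lambda X,Y:(round(x+c*X-s*Y,4),round(y+s*X+c*Y,4))
print('latch',U(0,-.1),'counter',U(0,.022))
print('mug',at('scene0',521/1.25,205/1.25,.095),'soap',at('scene0',363/1.25,447/1.25,.18))
for n,p in dict(r1=(358,185),r2=(230,380),y=(492,175)).items(): print(n,at('scene0',p[0]/1.25,p[1]/1.25,.05))
E
```

```text
[[ 0.3737  0.0909]
 [ 0.5621  0.1578]
 [ 0.6605 -0.1295]
 [ 0.4717 -0.1957]]
[ 0.51701239 -0.01910731  0.3325496 ] 19.0536886212598 [-0.0018  0.0039 -0.0012  0.0022  0.0016 -0.0035  0.0014 -0.0026]
latch (np.float64(0.5497), np.float64(-0.1136)) counter (np.float64(0.5098), np.float64(0.0017))
mug [0.64996192 0.41478497 0.095     ] soap [ 0.63781853 -0.39275331  0.18      ]
r1 [0.18337446 0.30162176 0.05      ]
r2 [ 0.29143088 -0.37757116  0.05      ]
y [0.51669932 0.55542462 0.05      ]
```

>>> {"fn": "move_arm", "kwargs": {
  "plan": [20,-45,5,0,0,-3.25,85,20,-45,5,0,0,-3.25,85,20,-45,5,0,0,-3.25,85,20,-45,5,0,0,-3.25,85,20,-45,5,0,0,-3.25,85,20,-45,5,0,0,-3.25,85,20,-45,5,0,0,-3.25,85,20,-45,5,0,0,-3.25,85,20,-45,5,0,0,-3.25,85,20,-45,5,0,0,-3.25,85,20,-45,5,0,0,-3.25,85,20,-45,5,0,0,-3.25,85]
}}

```text
time: 1.35
eef_pos: [0.4581, 0.0969, 0.258]
tcp_rot: [0.485, 0.875, 0.0, 0.0]
contact_force: [1.4, 0.6, -0.4]
opening: 0.992
finger_force: 0.0
```

>>> {"fn": "move_arm", "kwargs": {
  "plan": [18,-42,4,0,0,-2.6,85,18,-42,4,0,0,-2.6,85,18,-42,4,0,0,-2.6,85,18,-42,4,0,0,-2.6,85,18,-42,4,0,0,-2.6,85,0,0,0,0,0,0,85,0,0,0,0,0,0,85,0,0,0,0,0,0,85]
}}

```text
time: 2.15
eef_pos: [0.5474, -0.1103, 0.2774]
tcp_rot: [0.579, 0.815, 0.0, -0.001]
contact_force: [0.4, 0.1, 0.4]
opening: 0.998
finger_force: 0.0
```

```bash
python3 - <<'E'
from h import *
snap('wrist','w1');s=ctrl.get_state();print(s['eef_pos'],R.from_quat(s['tcp_rot']).as_matrix()[:,1],s['time'])
i=cv2.imread('pics/w1.png');cv2.imwrite('pics/w1b.png',cv2.resize(i,(800,500)))
for n,P in dict(latch=(.5497,-.1136,.116),ctr=(.5098,.0017,.166)).items(): print(n,px('w1',P)*1.25)
E
```

```text
[ 0.54743522 -0.10992798  0.27752937] [ 9.44090036e-01  3.29687466e-01 -4.22685534e-04] 2.2
latch [404.17023034 226.00940676]
ctr [404.54917929  76.63201632]
```

View pics/w1b.png

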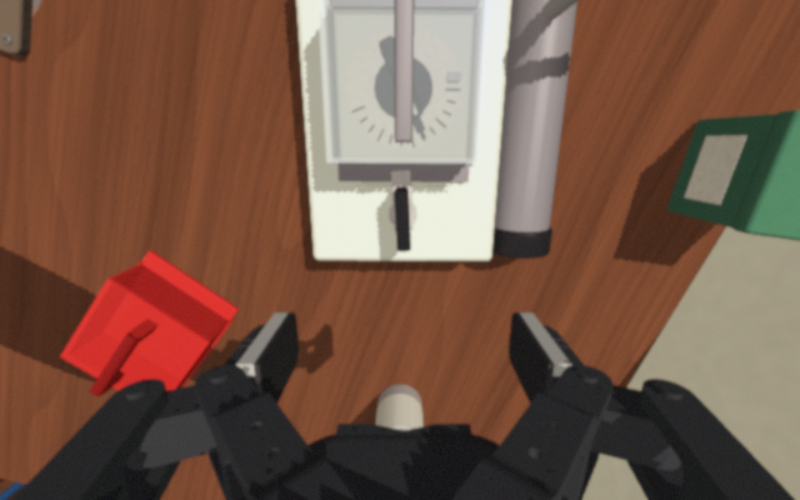

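The wrist view shows the rib from (400,190) to (404,250), the handle's near end at (403,140), deck corners at (314,260) and (494,260), and the counter's thin nose end near (420,130). That puts the counter at about 1.2 rad.

```bash
python3 - <<'E'
from h import *
a=lambda u,v,z:at('w1',u/1.25,v/1.25,z)
print('latch',a(402,220,.116),'ribends',a(400,190,.116),a(404,250,.116))
p,q=a(314,260,.07),a(494,260,.07);print('corner',p,q,np.degrees(np.arctan2(*(q-p)[1::-1])),np.linalg.norm(q-p))
c,s=np.cos(.3325),np.sin(.3325)
m=(p+q)/2;print('latch from corners',m[:2]+.055*np.array([-s,c]),'ctr',m[:2]+.177*np.array([-s,c]))
e=a(403,140,.166);print('hend',e,'ctr',e[:2]+.05*np.array([-s,c]))
for z in(0.07,.116):
  e1,e2=a(299,31,z),a(314,259,z);print(np.degrees(np.arctan2(*(e2-e1)[1::-1])))
E
```

```text
latch [ 0.54584701 -0.10877558  0.116     ] ribends [ 0.53486515 -0.08269649  0.116     ] [ 0.55737463 -0.13615069  0.116     ]
corner [ 0.47129734 -0.193071    0.07      ] [ 0.66019549 -0.12737969  0.07      ] 19.175655726021613 0.19999465390608537
latch from corners [ 0.54779402 -0.10823773] ctr [0.50797235 0.00708024]
hend [ 0.52310366 -0.04004642  0.166     ] ctr [0.50678331 0.00721505]
-71.32090643978326
-71.32090643978327
```

>>> {"fn": "move_arm", "kwargs": {
  "plan": [0,1,-40,0,0,1,85,0,0,-45,0,0,1,85,0,0,-45,0,0,1,85,0,0,-37,0,0,0,85,0,0,-20,0,0,0,85,0,0,0,0,0,0,40,0,0,0,0,0,0,0,0,0,0,0,0,0,0,0,0,0,0,0,0,0,0,0,0,0,0,0,0],
  "newtons": 60
}}

```text
time: 3.2
eef_pos: [0.5489, -0.1104, 0.0924]
tcp_rot: [0.558, 0.83, 0.0, 0.001]
contact_force: [0.4, -0.3, -1.0]
opening: 0.14
finger_force: 0.0
```

>>> {"fn": "move_arm", "kwargs": {
  "plan": [0,0,0,0,0,0,0,0,0,0,0,0,0,0,0,0,0,0,0,0,0]
}}

```text
time: 3.5
eef_pos: [0.5479, -0.1102, 0.0909]
tcp_rot: [0.558, 0.83, 0.0, 0.0]
contact_force: [-0.2, -0.3, 0.4]
opening: -0.005
finger_force: 0.0
```

```bash
python3 - <<'E'
from h import *
snap('wrist','w2');snap('scene','sc2');s=ctrl.get_state();print(s['eef_pos'],s['opening'],s['wrist_torque'],s['finger_force'])
a=cv2.imread('pics/w2.png');b=cv2.imread('pics/sc2.png')[190:310,260:410]
a=cv2.resize(a,(480,300));b=cv2.resize(b,(375,300),interpolation=cv2.INTER_CUBIC)
cv2.imwrite('pics/m2.png',cv2.resize(np.hstack([a,b]),(800,281)))
E
```

```text
[ 0.54787065 -0.11016932  0.09076068] 0.0006381836642568061 [ 0.01576675 -0.03790741 -0.04244223] 0.0
```

View pics/m2.png

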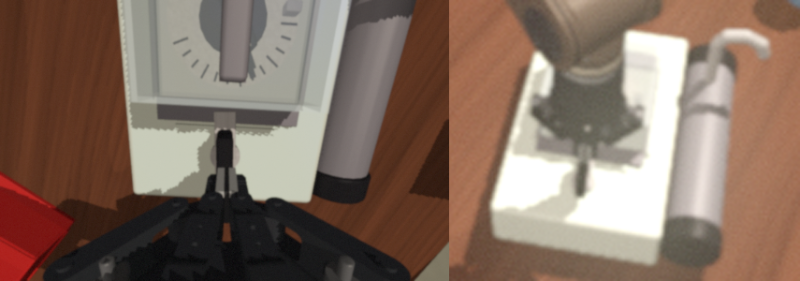

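The right-hand panel shows the gripper over the unit. The wrist panel shows the rib at (225,130–172) ahead of the closed fingers, whose tips are at about (228,190). The fingers seem to have missed the rib, so I'll check this numerically.

```bash
python3 - <<'E'
from h import *
T,p,im=load('w2');print(T.round(4),p)
s=ctrl.get_state();print('tcp px',px('w2',s['eef_pos']), 'ribends', [px('w2',(.547+k*np.cos(1.97),-.109+k*np.sin(1.97),.116)) for k in(.03,0,-.03)])
print(at('w2',320.6,186.7,.116))
i=im[150:310,230:430,::-1];cv2.imwrite('pics/w2c.png',cv2.resize(i,None,fx=3.75,fy=3.75,interpolation=cv2.INTER_CUBIC))
E
```

```text
[[ 9.265e-01 -3.603e-01 -1.083e-01  5.205e-01]
 [ 3.762e-01  8.869e-01  2.681e-01 -4.130e-02]
 [-5.000e-04 -2.891e-01  9.573e-01  2.664e-01]
 [ 0.000e+00  0.000e+00  0.000e+00  1.000e+00]] [ 2.90414435e+02  3.22632287e+02  1.99753174e+02 -7.54948205e-04]
tcp px [321.87242938 230.56481228] ribends [array([320.25382235, 194.81240474]), array([321.09206184, 245.62071125]), array([321.84657598, 291.34865965])]
[ 0.5338276  -0.07711596  0.116     ]
```

View pics/w2c.png

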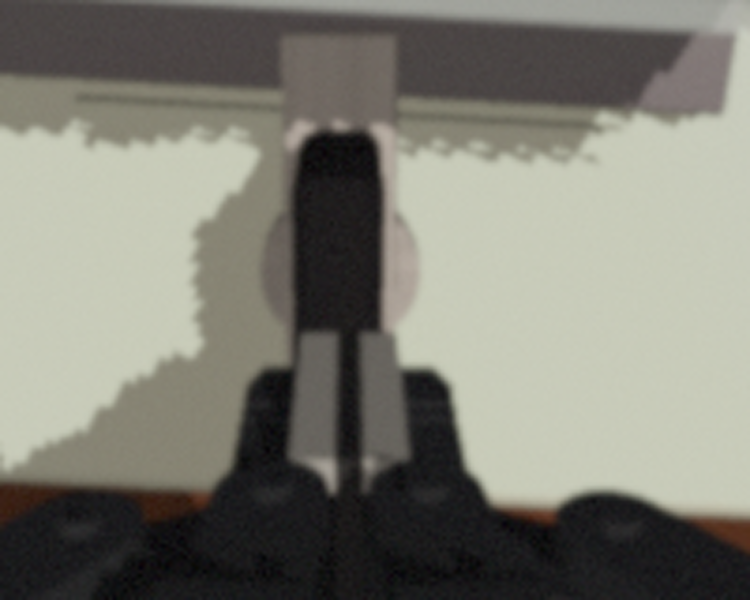

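The view fits fingertips standing about 35 mm short of the reported TCP: the tip projects to z ≈ 0.127, above the rib's top at 0.116. They shut in free air over the rib, so I'll open, go 28 mm lower and grip.

>>> {"fn": "move_arm", "kwargs": {
  "plan": [0,0,0,0,0,0,60,0,0,0,0,0,0,60,0,0,0,0,0,0,60,0,0,0,0,0,0,60,0,0,0,0,0,0,60,0,2,-14,0,0,0,60,0,0,-14,0,0,0,60,0,0,0,0,0,0,60]
}}

```text
time: 4.4
eef_pos: [0.5454, -0.1071, 0.0592]
tcp_rot: [0.558, 0.83, -0.001, -0.003]
contact_force: [0.2, -0.3, -0.3]
opening: 0.702
finger_force: 0.0
```

>>> {"fn": "move_arm", "kwargs": {
  "plan": [0,0,0,0,0,0,0,0,0,0,0,0,0,0,0,0,0,0,0,0,0,0,0,0,0,0,0,0,0,0,0,0,0,0,0,0,0,0,0,0,0,0,0,0,0,0,0,0,0],
  "newtons": 60
}}

```text
time: 5.1
eef_pos: [0.5457, -0.1093, 0.0636]
tcp_rot: [0.557, 0.83, -0.002, -0.002]
contact_force: [-8.2, -2.7, 6.1]
opening: 0.145
finger_force: 60.3
```

>>> {"fn": "move_arm", "kwargs": {
  "plan": [0,0,0,0,0,8,0,0,0,0,0,0,8,0,0,0,0,0,0,8,0,0,0,0,0,0,8,0,0,0,0,0,0,8,0,0,0,0,0,0,8,0,0,0,0,0,0,8,0,0,0,0,0,0,8,0,0,0,0,0,0,8,0,0,0,0,0,0,8,0,0,0,0,0,0,6,0,0,0,0,0,0,0,0]
}}

```text
time: 6.3
eef_pos: [0.5444, -0.112, 0.0636]
tcp_rot: [-0.16, 0.987, -0.003, -0.005]
contact_force: [-13.0, -10.9, 7.1]
opening: 0.148
finger_force: 60.4
```

```bash
python3 - <<'E'
from h import *
s=ctrl.get_state();y=R.from_quat(s['tcp_rot']).as_matrix()[:,1];print(s['eef_pos'],np.degrees(np.arctan2(y[1],y[0])),s['contact_force'],s['wrist_torque'],s['opening'])
E
```

```text
[ 0.5444291  -0.11198456  0.06359163] 108.41673608747425 [-13.00592267 -10.94476601   7.05045153] [-1.65275616  1.91713409  0.05216074] 0.14774895911057168
```

>>> {"fn": "move_arm", "kwargs": {
  "plan": [0,0,0,0,0,2,0,0,0,0,0,0,2,0,0,0,0,0,0,0,0]
}}

```text
time: 6.6
eef_pos: [0.5445, -0.112, 0.0636]
tcp_rot: [-0.19, 0.982, -0.002, -0.005]
contact_force: [-13.1, -11.8, 6.6]
opening: 0.145
finger_force: 69.9
```

```bash
python3 - <<'E'
from h import *
s=ctrl.get_state();y=R.from_quat(s['tcp_rot']).as_matrix()[:,1];print(s['eef_pos'],np.degrees(np.arctan2(y[1],y[0])),s['contact_force'],s['wrist_torque'],s['opening'])
E
```

```text
[ 0.54449955 -0.11196251  0.0636342 ] 111.8783223779502 [-13.14326364 -11.80692253   6.58294034] [-1.86312552  2.03815889 -1.45488383] 0.14462714641845267
```

>>> {"fn": "move_arm", "kwargs": {
  "plan": [0,0,0,0,0,-2,35,0,0,0,0,0,0,35,0,0,0,0,0,0,35,0,0,0,0,0,0,35,0,0,15,0,0,0,35,0,0,30,0,0,0,35,0,0,45,0,0,0,35,0,0,45,0,0,0,85,0,0,0,0,0,0,85]
}}

```text
time: 7.5
eef_pos: [0.5526, -0.1096, 0.2079]
tcp_rot: [-0.175, 0.984, -0.004, 0.007]
contact_force: [0.7, -0.5, 0.3]
opening: 0.737
finger_force: 0.0
```

>>> {"fn": "move_arm", "kwargs": {
  "plan": [-4,12,0,0,0,-8,85,-4,12,0,0,0,-8,85,-4,12,0,0,0,-8,85,-4,12,0,0,0,-8,85,-4,12,0,0,0,-8,85,-4,12,0,0,0,-8,85,-4,12,0,0,0,-8,85,-4,12,0,0,0,-8,85,-4,12,0,0,0,-8,85,-2,10,0,0,0,-8,85,0,0,0,0,0,-8,85,0,0,0,0,0,-2,85]
}}

```text
time: 8.7
eef_pos: [0.5099, 0.0104, 0.1986]
tcp_rot: [0.573, 0.819, 0.0, 0.0]
contact_force: [-0.6, 0.1, 0.6]
opening: 1.0
finger_force: 0.0
```

```bash
python3 - <<'E'
from h import *
snap('wrist','w3');snap('side','sd3')
s=ctrl.get_state();y=R.from_quat(s['tcp_rot']).as_matrix()[:,1];print(s['eef_pos'],np.degrees(np.arctan2(y[1],y[0])),s['time'])
a=cv2.imread('pics/w3.png');b=cv2.imread('pics/sd3.png')[130:270,230:390]
cv2.imwrite('pics/m3.png',np.hstack([cv2.resize(a,(480,300)),cv2.resize(b,(320,300))]))
print([px('w3',(.507+k*-.327,.007+k*.945,.166))*.75 for k in(-.05,0,.05)])
E
```

```text
[0.51001593 0.01016472 0.19853297] 20.21918737107401 8.8
[array([237.20193877, 205.96244228]), array([237.67213365, 162.54307208]), array([238.20846498, 113.04459117])]
```

View pics/m3.png

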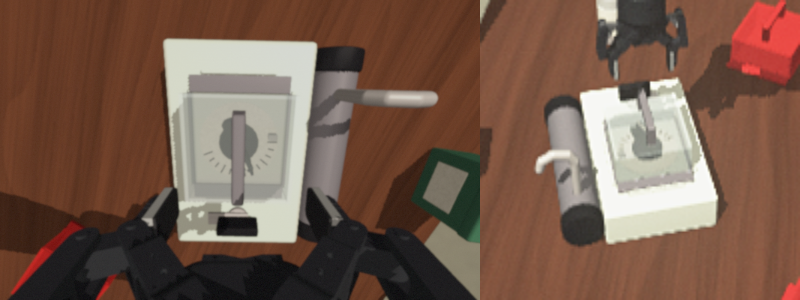

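The wrist panel shows the handle from (238,111) to (238,206), matching the prediction, and the latch rib lies crosswise at (237,225), so it is open. Next I'll grip the handle.

>>> {"fn": "move_arm", "kwargs": {
  "plan": [-3,-3,-35,0,0,-1,85,0,0,-35,0,0,0,85,0,0,-20,0,0,0,60,0,0,0,0,0,0,0,0,0,0,0,0,0,0,0,0,0,0,0,0,0,0,0,0,0,0,0,0,0,0,0,0,0,0,0,0,0,0,0,0,0,0,0,0,0,0,0,0,0],
  "newtons": 60
}}

```text
time: 9.8
eef_pos: [0.5082, 0.0066, 0.1098]
tcp_rot: [0.579, 0.815, 0.001, 0.001]
contact_force: [-1.7, 0.0, 5.7]
opening: 0.149
finger_force: 59.4
```

>>> {"fn": "move_arm", "kwargs": {
  "plan": [0,0,8,0,0,0,0,0,0,12,0,0,0,0,0,0,20,0,0,0,0,0,0,20,0,0,0,0,0,0,20,0,0,0,0,0,0,20,0,0,0,0,0,0,0,0,0,0,0]
}}

```text
time: 10.5
eef_pos: [0.5088, 0.0066, 0.2115]
tcp_rot: [0.58, 0.815, 0.001, 0.003]
contact_force: [0.8, 0.2, -2.3]
opening: 0.149
finger_force: 58.7
```

```bash
python3 - <<'E'
from h import *
s=ctrl.get_state();print(s['eef_pos'],s['contact_force'],s['wrist_torque'],s['opening'],s['finger_force'])
snap('side','sd4');b=cv2.imread('pics/sd4.png')[90:290,190:430]
cv2.imwrite('pics/m4.png',cv2.resize(b,None,fx=3,fy=3,interpolation=cv2.INTER_CUBIC))
E
```

```text
[0.50880213 0.00655724 0.21153964] [ 0.83128435  0.24460638 -2.26488561] [-0.00472539  0.0080505   0.03095147] 0.1489158536380126 58.740209341049194
```

View pics/m4.png

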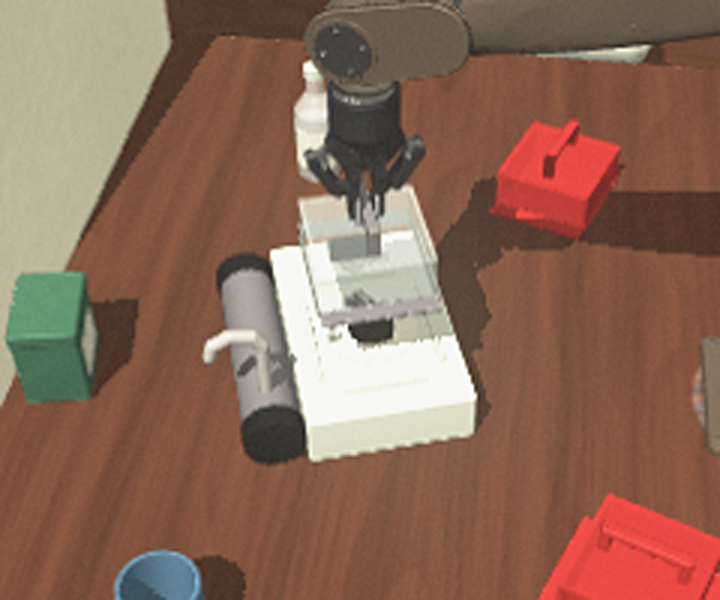

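The cover is held level above the unit and is clear of everything.

>>> {"fn": "move_arm", "kwargs": {
  "plan": [-5,20,0,0,0,0,0,-9,39,0,0,0,0,0,-9,39,0,0,0,0,0,-9,39,0,0,0,0,0,-9,39,0,0,0,0,0,-9,39,0,0,0,0,0,-7,35,0,0,0,0,0,-5,20,0,0,0,0,0,0,0,-20,0,0,0,0,0,0,-40,0,0,0,0,0,0,-40,0,0,0,0,0,0,-20,0,0,0,0]
}}

```text
time: 11.75
eef_pos: [0.4407, 0.2754, 0.0819]
tcp_rot: [0.579, 0.815, -0.004, -0.003]
contact_force: [0.0, -0.7, -1.3]
opening: 0.151
finger_force: 58.8
```

>>> {"fn": "move_arm", "kwargs": {
  "plan": [0,0,-15,0,0,0,0,0,0,-15,0,0,0,0,0,0,-8,0,0,0,0,0,0,-4,0,0,0,0,0,0,-3,0,0,0,0,0,0,0,0,0,0,0,0,0,0,0,0,0,0]
}}

```text
time: 12.45
eef_pos: [0.4456, 0.2771, 0.0437]
tcp_rot: [0.58, 0.815, 0.001, 0.0]
contact_force: [0.5, 0.1, -3.4]
opening: 0.148
finger_force: 58.8
```

```bash
python3 - <<'E'
from h import *
s=ctrl.get_state();print(s['eef_pos'],s['contact_force'],s['wrist_torque'],R.from_quat(s['tcp_rot']).as_matrix()[:,2])
E
```

```text
[0.44561209 0.2771026  0.04369297] [ 0.46798582  0.0840192  -3.4413174 ] [ 0.00970953 -0.01876857  0.01903622] [ 1.60225238e-03  5.98656618e-04 -9.99998537e-01]
```

>>> {"fn": "move_arm", "kwargs": {
  "plan": [0,0,-1.5,0,0,0,0,0,0,-1,0,0,0,0,0,0,-1,0,0,0,0,0,0,-1,0,0,0,0,0,0,0,0,0,0,0]
}}

```text
time: 12.95
eef_pos: [0.4449, 0.2769, 0.0399]
tcp_rot: [0.579, 0.815, -0.001, -0.0]
contact_force: [-4.3, -2.4, 7.4]
opening: 0.148
finger_force: 60.1
```

>>> {"fn": "move_arm", "kwargs": {
  "plan": [0,0,0,0,0,0,60,0,0,0,0,0,0,60,0,0,0,0,0,0,60,0,0,0,0,0,0,60,0,0,10,0,0,0,60,0,0,30,0,0,0,60,0,0,45,0,0,0,60,0,0,45,0,0,0,60,5,-20,35,0,0,0,60,9,-39,0,0,0,0,60,9,-39,0,0,0,0,60,9,-39,0,0,0,0,60]
}}

```text
time: 14.15
eef_pos: [0.4773, 0.1387, 0.2048]
tcp_rot: [0.579, 0.815, 0.001, 0.001]
contact_force: [0.4, 0.4, -0.5]
opening: 0.701
finger_force: 0.0
```

>>> {"fn": "move_arm", "kwargs": {
  "plan": [9,-39,0,0,0,0,60,9,-39,0,0,0,0,60,9,-39,0,0,0,0,60,4,-17,0,0,0,0,60,0,0,0,0,0,0,60,0,0,0,0,0,0,60]
}}

```text
time: 14.75
eef_pos: [0.5079, 0.0059, 0.2037]
tcp_rot: [0.58, 0.815, 0.0, -0.0]
contact_force: [-0.7, 0.2, -0.1]
opening: 0.704
finger_force: 0.0
```

```bash
python3 - <<'E'
from h import *
snap('wrist','w5');snap('side','sd5')
s=ctrl.get_state();y=R.from_quat(s['tcp_rot']).as_matrix()[:,1];print(s['eef_pos'],np.degrees(np.arctan2(y[1],y[0])),s['time'])
a=cv2.imread('pics/w5.png')[0:320,140:540];b=cv2.imread('pics/sd5.png')[120:360,190:490]
cv2.imwrite('pics/m5.png',np.hstack([cv2.resize(a,(500,400)),cv2.resize(b,(300,400)[:1]+(240,)) if 0 else cv2.copyMakeBorder(b,0,160,0,0,cv2.BORDER_CONSTANT)]))
print('ctr',(px('w5',(.5077,.007,.114))-[140,0])*1.25)
E
```

```text
[0.50770162 0.00674569 0.20352305] 19.21784473434521 14.85
ctr [228.04584631 240.78747458]
```

View pics/m5.png

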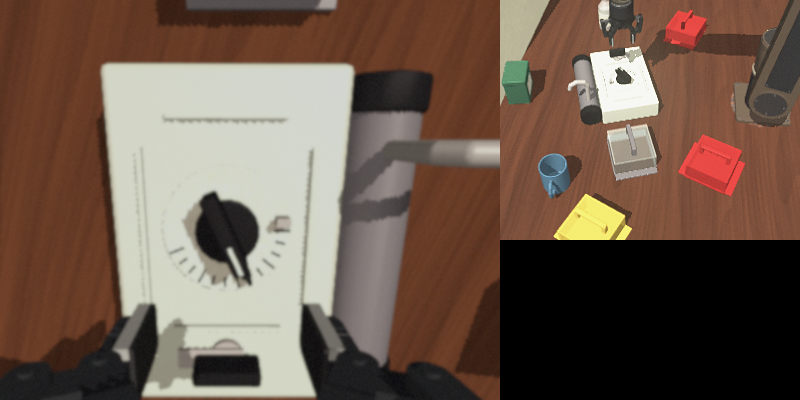

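The cover stands flat on the worktop beyond the unit at (632,150), and the latch is still open at (227,370). The counter bar runs from its tail at (209,197) to the pale-line end at (240,270).

```bash
python3 - <<'E'
from h import *
a=lambda u,v,z:at('w5',140+u/1.25,v/1.25,z)[:2]
t=a(210,197,.114);n=a(240,270,.114);print(t,n,np.linalg.norm(n-t),(np.degrees(np.arctan2(*(n-t)[::-1]))))
c=np.array([.5077,.007]);print('tail->c',np.degrees(np.arctan2(*(c-t)[::-1])),np.linalg.norm(c-t), n-c)
for q in(1.0,1.1,1.2,1.3):
  d=np.array([np.cos(.3335-q),np.sin(.3335-q)]);print(q,[((px('w5',[*(c+k*d),.114])-[140,0])*1.25).round() for k in(-.038,.03)])
E
```

```text
[0.4844032  0.03407248] [ 0.5241381  -0.01219616] 0.06098893020491097 -49.34445566908863
tail->c -49.28687495488094 0.03571638624787153 [ 0.0164381  -0.01919616]
1.0 [array([200., 199.]), array([249., 272.])]
1.1 [array([204., 196.]), array([246., 274.])]
1.2 [array([209., 194.]), array([242., 275.])]
1.3 [array([214., 192.]), array([238., 276.])]
```

>>> {"fn": "move_arm", "kwargs": {
  "plan": [0,0,-20,0,0,7,60,0,0,-35,0,0,7.5,60,0,0,-40,0,0,7,60,0,0,-30,0,0,0,60,0,0,-15,0,0,0,60,0,0,0,0,0,0,0,0,0,0,0,0,0,0,0,0,0,0,0,0,0,0,0,0,0,0,0,0,0,0,0,0,0,0,0,0,0,0,0,0,0,0,0,0,0,0,0,0,0],
  "newtons": 60
}}

```text
time: 16.05
eef_pos: [0.5067, 0.0046, 0.0653]
tcp_rot: [0.417, 0.909, -0.002, -0.001]
contact_force: [-9.2, -4.6, 5.9]
opening: 0.143
finger_force: 59.9
```

```bash
python3 - <<'E'
from h import *
s=ctrl.get_state();y=R.from_quat(s['tcp_rot']).as_matrix()[:,1];print(s['eef_pos'],np.degrees(np.arctan2(y[1],y[0])),s['contact_force'],s['wrist_torque'],s['opening'],s['finger_force'])
E
```

```text
[0.50667367 0.0046257  0.06526219] 40.763777704466264 [-9.2192151  -4.58450775  5.89651736] [-0.62831126  1.29657297 -0.08316068] 0.14276896319427093 59.93975222110748
```

Gripped. Next, turn about 67° anticlockwise, then check the stop.

>>> {"fn": "move_arm", "kwargs": {
  "plan": [0,0,0,0,0,8,0,0,0,0,0,0,8,0,0,0,0,0,0,8,0,0,0,0,0,0,8,0,0,0,0,0,0,8,0,0,0,0,0,0,8,0,0,0,0,0,0,8,0,0,0,0,0,0,6,0,0,0,0,0,0,4,0,0,0,0,0,0,0,0]
}}

```text
time: 17.05
eef_pos: [0.5064, 0.004, 0.0652]
tcp_rot: [-0.147, 0.989, -0.002, -0.003]
contact_force: [-8.2, -5.7, 7.5]
opening: 0.146
finger_force: 60.0
```

```bash
python3 - <<'E'
from h import *
s=ctrl.get_state();y=R.from_quat(s['tcp_rot']).as_matrix()[:,1];print(s['eef_pos'],np.degrees(np.arctan2(y[1],y[0])),s['contact_force'],s['wrist_torque'],s['opening'],s['finger_force'])
E
```

```text
[0.50638619 0.00396844 0.06522627] 106.85160410183789 [-8.21924351 -5.66660841  7.45835001] [-0.94303931  1.41624474  0.0346861 ] 0.1458478406695468 60.009130239486694
```

>>> {"fn": "move_arm", "kwargs": {
  "plan": [0,0,0,0,0,2,0,0,0,0,0,0,1.5,0,0,0,0,0,0,1.5,0,0,0,0,0,0,0,0]
}}

```text
time: 17.45
eef_pos: [0.5064, 0.004, 0.0653]
tcp_rot: [-0.186, 0.983, -0.001, -0.003]
contact_force: [-8.7, -7.4, 6.4]
opening: 0.143
finger_force: 65.2
```

```bash
python3 - <<'E'
from h import *
s=ctrl.get_state();y=R.from_quat(s['tcp_rot']).as_matrix()[:,1];print(s['eef_pos'],np.degrees(np.arctan2(y[1],y[0])),s['contact_force'],s['wrist_torque'],s['opening'],s['finger_force'])
E
```

```text
[0.50642616 0.00401466 0.06525173] 111.4051706052475 [-8.71019924 -7.35519673  6.3528057 ] [-1.21661752  1.55438839 -1.26592617] 0.14341802502971812 65.1783925644122
```

The stop is felt: torque −1.27 N m, at the expected angle. Release and withdraw.

>>> {"fn": "move_arm", "kwargs": {
  "plan": [0,0,0,0,0,-1,45,0,0,0,0,0,0,45,0,0,0,0,0,0,45,0,0,0,0,0,0,45,0,0,15,0,0,0,45,0,0,35,0,0,0,45,0,0,45,0,0,0,45,0,0,45,0,0,0,45,0,0,45,0,0,0,45,0,0,30,0,0,0,45,0,0,0,0,0,0,45,0,0,0,0,0,0,45]
}}

```text
time: 18.65
eef_pos: [0.5082, 0.006, 0.2789]
tcp_rot: [-0.18, 0.984, -0.0, 0.001]
contact_force: [0.6, 0.7, -0.5]
opening: 0.527
finger_force: 0.0
```

```bash
python3 - <<'E'
from h import *
snap('wrist','w6');snap('scene','sc6');snap('side','sd6')
s=ctrl.get_state();print(s['eef_pos'],s['time'],s['contact_force'])
a=cv2.imread('pics/w6.png');b=cv2.imread('pics/sd6.png')[120:360,190:490];c=cv2.imread('pics/sc6.png')[110:400,240:460]
m=np.zeros((600,800,3),np.uint8);m[:350,:560]=cv2.resize(a,(560,350));m[:192,560:]=cv2.resize(b,(240,192));m[200:516,560:]=cv2.resize(c,(240,316))
cv2.imwrite('pics/m6.png',m[:520])
print('axis',px('w6',(.5077,.007,.114))*.875,'bar q=0',[px('w6',(.5077+k*.945,.007+k*.327,.114))*.875 for k in(-.038,.03)])
E
```

```text
[0.50694436 0.00611001 0.27604956] 18.8 [-1.04611768  0.54086158 -0.20485291]
axis [282.88260919 153.78248895] bar q=0 [array([283.67459852, 125.59765084]), array([282.29204671, 174.79907414])]
```

View pics/m6.png

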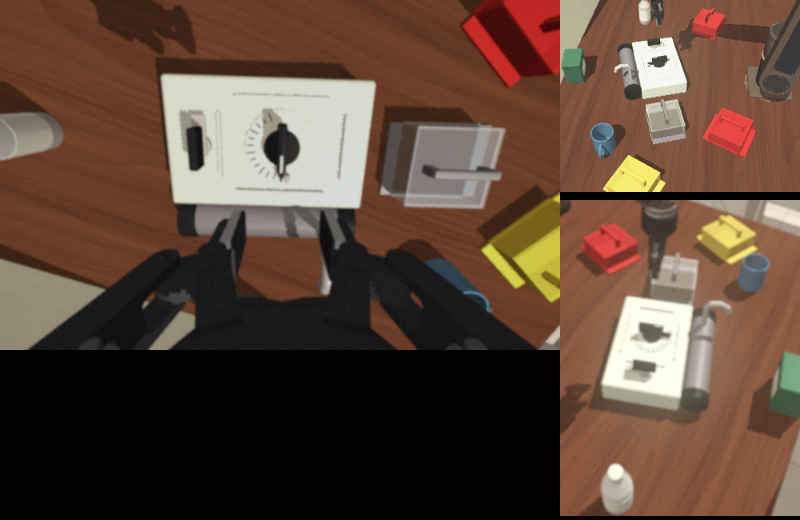

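The pointer lies along unit +x at (283,125–180), against the stop. The latch is open, the cover stands flat beside the unit, and the mug and bottle are undisturbed.

```bash
python3 -c "
from plant import order
print(order.sign_off())"
```

```text
the job is handed in; nothing more can be done
None
```

The job is handed in at about 19 s: the latch is open at its stop, the cover is set down flat beside the unit, and the counter is turned back to its zero stop. The mug and bottle were not touched.

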